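Stand the flopped chopping boards back

ROBOT

A 7-joint arm with a two-finger parallel gripper is mounted at the origin on the work surface. World frame = base frame: x ahead of the robot, y to its left, z up, the work surface at z = 0. Lengths are in mm, angles in rad, forces in N, time in s.
With the tool pointing down it reaches from about 350 to 900 mm from the base axis. Payload 8.1 kg.
Tool frame: the origin (TCP) lies midway between the tips of the shut fingers; the grasp point (between the pads) lies 19 mm behind it (bot.pinch_z is the distance from the TCP to the grasp point, in mm); z points along the fingers, y is the line along which they close (so a half turn about z gives the same grasp; the last joint's range is limited). The gripper opens to 85 mm and grips with 20 to 120 N. Pads are 22 mm wide; open, the fingers measure 114 mm over their backs; the gripper's body (76 mm by 85 mm) begins 54 mm behind the grasp point. The pads swing forward as they close: fully open they stand 13 mm farther back than shut.
Start: joints at [-1.315, 0.434, 0.025, 1.573, -0.012, 1.134, -0.075], TCP at [219.497, 585.203, 231.323] pointing down, gripper open.
Joint ranges: [-2.62, 2.62], [-0.44, 2.09], [-1.27, 1.32], [0.08, 2.57], [-1.32, 4.46], [0.12, 2], [-2.74, 2.74]. Speed limits (rad/s): [2.22, 2.22, 3.01, 3.01, 3.14, 3.14, 3.14].

INTERFACE

Orientations are given as a rotation vector (axis times angle).
In Python, from bench import bot gives the robot as it stands.
- The arm moves only by the shell command python3 -m inch 'ROWS' [FORCE]. ROWS is a JSON object of lists of equal length, an entry for each row: "linear": the shift along the tool's x, y, z in units of 0.03 m (1.0 is 0.03 m), a list of three; "roll": the turn about the tool's z in units of 6 degrees (1.0 is 6 degrees); "claw": the opening, from 0 (shut) to 1 (fully open). A call has 1 to 5 rows; each row shifts and turns the commanded pose from where the row before left it, along the tool's axes as they then stand; what a row does not reach is not made up. A row lasts 1/8 s, in which the tool goes at most 62.5 mm and 10.7 degrees, less where a joint would pass 70% of its speed; a pose out of reach is approached as far as the arm can. A call with a number of a shift or a turn outside -1 to 1 is refused whole. A call with a gripper value outside its range is refused whole. The fingers move at their own pace and stop on an object; FORCE is the grip in N (left out, the last holds). Time passes only in rows, so rows that do not move let the fingers close. It gives the time, the measured TCP pose, the force, the opening and the grip force at its end, in the units of the state.
- bot.get_state(): the state, without advancing time (a new reading comes with each control period).
- bot.snapshot(name): name is "side" or "top"; returns a dict with "pixels" (400x640x3 uint8, red, green, blue), "fx", "fy", "cx", "cy" (pixels), "R" (3x3) and "t" (3): a world point X has camera coordinates R X + t. Camera axes: x right, y down, z forward; pixel columns grow to the right and rows downward; lengths in mm; the calibration is good to about 2 mm. A picture is of the moment at which its call begins. There is no depth.
- bot.close_job(): hands the job in; it is judged then, once.
The state is a dict: "time": time; "joint_positions": joint angles; "joint_velocities": joint speeds; "tau": joint torques, N m; "ee_pos": TCP position; "tool_rot": TCP orientation; "wrist_force": force on the tool from outside, world axes, zero at the start; "ft_torque": the same for the moment, N m; "finger_gap": finger opening in mm; "grasp_force": force on a finger pad.
Only numpy, scipy, OpenCV 4.12 (cv2) and the standard library are available. Lean on these libraries where they do the work, as an engineer would, in place of code of your own. Each camera call takes 0.05 s, during which the arm holds its last target. There are 200 camera calls.

TASK

Three small chopping boards stand side by side in a board stand, but two of them have flopped forward onto the low front rail. Push each of those two at its top, with the fingertips, back past upright until it leans against the tall rear rail like the third one; its foot stays in the groove at its own place. Only push: do not lift any board out of the groove, leave the third board as it is, and do not disturb the oil bottle, jar and mug.

Things in the scene. Friction and masses are not known exactly. Their poses are not given: they have to be found in the camera images.
- stand: Fixed board stand: light wooden base 150 x 420 x 12 mm with a groove along its length (20 mm wide, floor 12 mm and ridges 24 mm above the worktop) and 8 mm steel-wire rails. Origin on the worktop under the groove's middle; x level to its open front (away from the robot, yawed up to 0.3 rad), y along the groove, z up. Boards stand at y about -135, 0 and +135 mm, in any order.
- front_rail (a point): Middle of the low front rail's axis, 48 mm in front of the groove (+x), 100 mm high, 400 mm along y between end posts. A flopped board leans on it, 25 deg to +x from upright, its top about 70 mm above the rail; swung upright, its top rises some 15 mm (keep the gripper's body above that).
- rear_rail (a point): Middle of the tall rear rail's axis, 58 mm behind the groove (-x), 125 mm high, 400 mm along y; a second wire runs below it at 70 mm. A board in its right place leans on it, 24 deg to -x. A board pushed some 8 deg past upright falls onto it by itself; 3 N suffices.
- plain: Rectangular board with a thin dark inlay strip near the top, 175 mm tall, 110 mm wide, 14 mm thick, plain light wood, about 220 g, loose. Its foot stands in the stand's groove. Origin in the middle of its thickness and width, 9 mm up from its foot edge; z runs up the board to its top, y along its width, x square to its faces, out of the face that looks to the stand's front. Flopped forward at the start.
- paddle: Paddle-shaped board: body to 135 mm up, then a central handle 42 mm wide to the top, 178 mm tall, 110 mm wide, 14 mm thick, plain light wood, about 220 g, loose. Its foot stands in the stand's groove. Origin in the middle of its thickness and width, 9 mm up from its foot edge; z runs up the board to its top, y along its width, x square to its faces, out of the face that looks to the stand's front. Flopped forward at the start.
- domed: Board with a half-round top (55 mm radius), 180 mm tall, 110 mm wide, 14 mm thick, plain light wood, about 220 g, loose. Its foot stands in the stand's groove. Origin in the middle of its thickness and width, 9 mm up from its foot edge; z runs up the board to its top, y along its width, x square to its faces, out of the face that looks to the stand's front. Already leaning back correctly at the start: leave it.
- plain_top (a point): Middle of the top edge of the rectangular board.
- paddle_top (a point): Middle of the top edge of the paddle board's handle.
- domed_top (a point): Topmost point of the half-round board.
- oil: Amber glass oil bottle, 60 mm diameter, 190 mm high, loose, beside the stand's +y end; origin at the centre of its underside. Leave alone.
- jar: Glass jar with steel lid, 76 mm diameter, 110 mm high, loose, beside the stand's -y end; origin at the centre of its underside. Leave alone.
- mug: White mug, 80 mm diameter, 85 mm high, loose, on the worktop 200 mm or more in front of the groove; origin at the centre of its underside. Leave alone.

How it is judged:
By the outcome, as a careful person would: the job done as asked, in the order asked, and still so for the second after the job is handed in, with the robot touching nothing.
It also fails if it takes over 48 s, if anything falls off the work surface, if the arm or the gripper's body presses on something with over 40 N, if the wrist force passes 120 N, or if a joint passes its speed limit or range.

## Working session

There is one attempt and no reset: what is moved stays moved. The work goes in short steps, Python scripts to look and compute and a shell command to move; the robot and the scene stay as the last step left them, time stands still between calls to the robot, and variables do not carry over. Pictures are saved under pics/ and viewed, at most 10 in all, crops included, and the job is handed in when it is done.

```bash
mkdir -p pics; python3 - <<'E'
from bench import bot
import cv2,pickle
d={}
for n in("side","top"):
    s=bot.snapshot(n);d[n]=s;cv2.imwrite(f"pics/{n}0.png",s["pixels"][:,:,::-1])
    print(n,s["fx"],s["cx"],s["cy"],s["R"],s["t"])
pickle.dump(d,open("s0.pkl","wb"))
s=bot.get_state();print(s["time"],s["ee_pos"],s["tool_rot"],s["wrist_force"],s["finger_gap"])
E
```

```text
side 454.42740845061417 318.56820677767735 191.69129697861757 [[-0.9998944  -0.01089259 -0.00961961]
 [ 0.00131461  0.59143776 -0.80634958]
 [ 0.01447263 -0.80627708 -0.59136098]] [ 613.74153694   71.08159407 1420.84941694]
top 441.65006221552767 323.3751619828687 207.309728149106 [[ 0.02739353 -0.99954259  0.01281395]
 [-0.98936648 -0.02894192 -0.14253537]
 [ 0.14284104 -0.00877315 -0.98970676]] [   3.74902198  616.25311301 1034.22491113]
0.1 [219.35356433 584.75014836 230.59584259] [-5.60665164e-01 -3.09100669e+00  2.26912980e-03] [ 0.40580859 -0.16086668 -0.06595526] 85.67279434934498
```

View pics/side0.png

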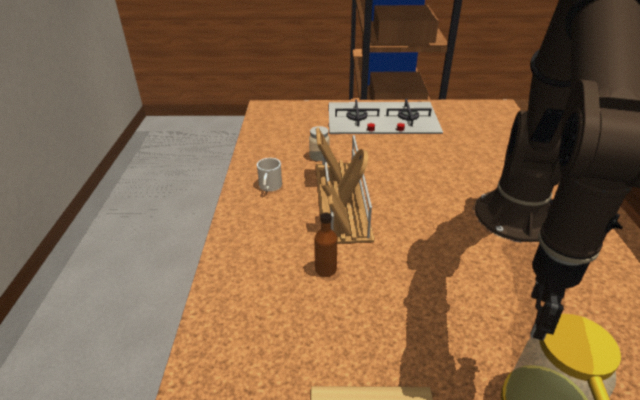

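View pics/top0.png

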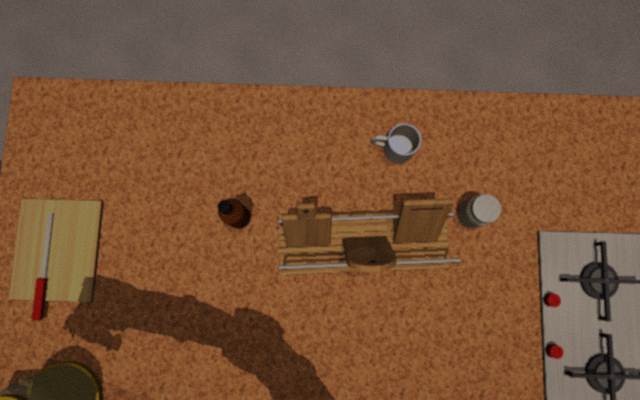

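The side view shows the oil bottle at (326,245), the paddle board at about (335,210), the domed board at (355,175), the plain board at (327,150) and the mug at (269,175). The top view shows the paddle top at about (309,200), the domed board at (370,250), the plain top at (424,197), the front rail from (279,219) to (452,215) and the rear rail from (281,268) to (460,262). I'll zoom in for two-view points.

```bash
cat > h.py <<'E'
import numpy as np,cv2
def ray(s,p):
    d=np.array([(p[0]-s["cx"])/s["fx"],(p[1]-s["cy"])/s["fy"],1]);R=np.array(s["R"]);return -R.T@np.array(s["t"]),R.T@d
def onz(s,p,z):
    c,d=ray(s,p);return c+d*(z-c[2])/d[2]
def tri(a,pa,b,pb):
    c1,d1=ray(a,pa);c2,d2=ray(b,pb)
    k=np.linalg.lstsq(np.c_[d1,-d2],c2-c1,rcond=None)[0]
    x,y=c1+k[0]*d1,c2+k[1]*d2;return (x+y)/2,np.linalg.norm(x-y)
def proj(s,X):
    c=np.array(s["R"])@X+s["t"];return np.array([s["fx"]*c[0]/c[2]+s["cx"],s["fy"]*c[1]/c[2]+s["cy"]])
E
python3 - <<'E'
import pickle;from h import *
d=pickle.load(open("s0.pkl","rb"));S,T=d["side"],d["top"]
a=cv2.resize(S["pixels"][110:260,290:400,::-1],None,fx=4,fy=4,interpolation=cv2.INTER_CUBIC)
b=cv2.resize(T["pixels"][180:280,270:470,::-1],None,fx=4,fy=4,interpolation=cv2.INTER_CUBIC)
cv2.imwrite("pics/a.png",a);cv2.imwrite("pics/b.png",b)
for n,p,z in[("fr",(279,219),100),("fr",(452,215),100),("rr",(281,268),125),("rr",(460,262),125),("pad",(309,200),170),("pla",(424,197),170)]:
    X=onz(T,p,z);print(n,X.round(),proj(S,X).round())
E
```

```text
fr [578. 123. 100.] [331. 215.]
fr [ 599. -277.  100.] [324. 143.]
rr [466. 112. 125.] [371. 205.]
rr [ 490. -285.  125.] [355. 135.]
pad [613.  54. 170.] [318. 180.]
pla [ 627. -195.  170.] [315. 137.]
```

View pics/a.png

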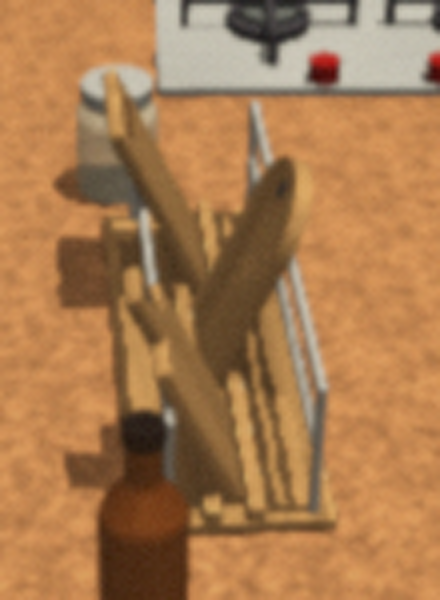

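View pics/b.png

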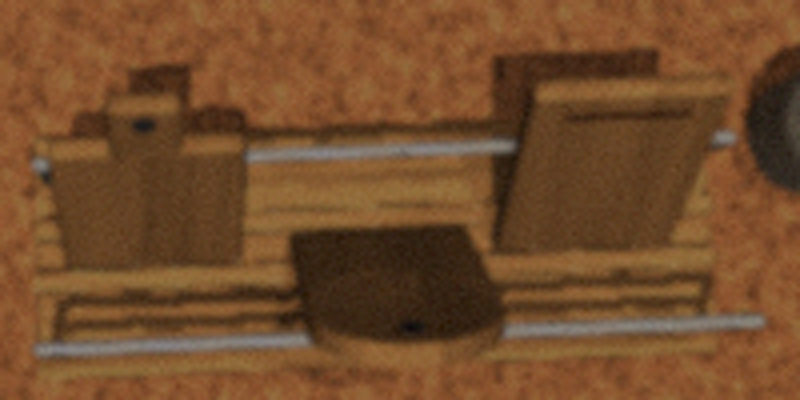

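```bash
cat >> h.py <<'E'
G=np.array([536,-83.]);YAW=.060
ex=np.array([np.cos(YAW),np.sin(YAW)]);ey=np.array([-ex[1],ex[0]])
def stand(X): v=np.array(X)[:2]-G;return (v@ex).round(1),(v@ey).round(1)
def tip():
    from bench import bot
    s=bot.get_state();p=s["ee_pos"];R=cv2.Rodrigues(np.array(s["tool_rot"]))[0]
    print("t",s["time"],"stand",stand(p),"pos",p.round(),"yawerr_deg",np.degrees(np.arctan2(-R[1,0],-R[0,0])-YAW).round(1),"zdir",R[:,2].round(2),"F",s["wrist_force"].round(1),"q",s["joint_positions"].round(2))
E
python3 - <<'E'
import pickle;from h import *
d=pickle.load(open("s0.pkl","rb"));S,T=d["side"],d["top"]
for n,p,q in[("pad",(324,185),(306.7,205.5)),("pla",(318.5,136),(428.3,202.5)),("rr+",(370.5,206),(279,267.5)),("rr-",(353.5,136),(460,260.5))]:
    X,e=tri(S,p,T,q);print(n,X.round(),e.round(1),stand(X))
print("oil",stand(onz(T,(226,207),190)),"mug",stand(onz(T,(403,138),85)),"jar",stand(onz(T,(487,208),110)))
tip()
E
python3 -m inch '{"linear":[[0,0,-1],[0,0,-1],[0,0,-1],[0,0,-1]],"roll":[-1,-1,-1,-1],"claw":[0,0,0,0]}'; python3 -c "import h;h.tip()"
```

```text
pad [599.  59. 157.] 6.4 (np.float64(71.8), np.float64(138.0))
pla [ 615. -205.  166.] 0.8 (np.float64(71.6), np.float64(-126.8))
rr+ [467. 116. 125.] 0.3 (np.float64(-56.8), np.float64(203.0))
rr- [ 494. -287.  120.] 0.0 (np.float64(-54.5), np.float64(-201.3))
oil (np.float64(72.0), np.float64(306.4)) mug (np.float64(242.8), np.float64(-97.2)) jar (np.float64(63.4), np.float64(-276.0))
t 0.1 stand (np.float64(-276.0), np.float64(685.5)) pos [219. 585. 231.] yawerr_deg -24.0 zdir [-0. -0. -1.] F [ 0.4 -0.2 -0.1] q [-1.31  0.44  0.02  1.57 -0.01  1.13 -0.08]
time: 0.6
ee_pos: [219.4, 584.9, 351.9]
tool_rot: [0.1, -3.14, 0.001]
wrist_force: [-0.2, 0.6, -0.2]
finger_gap: 12.0
grasp_force: 0.0
t 0.6 stand (np.float64(-276.0), np.float64(685.7)) pos [219. 585. 352.] yawerr_deg 0.2 zdir [-0. -0. -1.] F [-0.2  0.6 -0.2] q [-1.26  0.37 -0.05  1.37  0.02  1.4   0.32]
```

```bash
for i in 1; do python3 -m inch '{"linear":[[-0.67,-0.91,0],[-0.67,-0.91,0],[-0.67,-0.91,0],[-0.67,-0.91,0],[-0.67,-0.91,0]],"roll":[0,0,0,0,0],"claw":[0,0,0,0,0]}' ; done
python3 -m inch '{"linear":[[-0.67,-0.91,0],[-0.67,-0.91,0],[-0.67,-0.91,0],[-0.67,-0.91,0],[-0.67,-0.91,0]],"roll":[0,0,0,0,0],"claw":[0,0,0,0,0]}'; python3 -c "import h;h.tip()"
```

```text
time: 1.23
ee_pos: [328.5, 453.8, 350.9]
tool_rot: [0.094, -3.14, 0.001]
wrist_force: [0.2, 0.3, -0.6]
finger_gap: 0.0
grasp_force: 0.0
time: 1.85
ee_pos: [437.0, 323.7, 351.0]
tool_rot: [0.094, -3.14, 0.001]
wrist_force: [0.0, -0.1, -0.2]
finger_gap: 0.1
grasp_force: 0.0
t 1.85 stand (np.float64(-74.5), np.float64(411.9)) pos [437. 324. 351.] yawerr_deg 0.0 zdir [-0. -0. -1.] F [ 0.  -0.1 -0.2] q [-0.81  0.22  0.09  1.58 -0.02  1.34  0.92]
```

```bash
python3 -m inch '{"linear":[[-0.67,-0.91,0],[-0.67,-0.91,0],[-0.67,-0.91,0],[-0.67,-0.91,0],[-0.67,-0.91,0]],"roll":[0,0,0,0,0],"claw":[0,0,0,0,0]}' 
python3 -m inch '{"linear":[[-0.67,-0.91,0],[-0.67,-0.91,0],[-0.67,-0.91,0],[-0.67,-0.91,0],[-0.67,-0.91,0]],"roll":[0,0,0,0,0],"claw":[0,0,0,0,0]}'; python3 -c "import h;h.tip()"
```

```text
time: 2.48
ee_pos: [545.4, 193.5, 350.9]
tool_rot: [0.094, -3.139, 0.0]
wrist_force: [0.5, 1.3, 0.9]
finger_gap: 0.0
grasp_force: 0.0
time: 3.1
ee_pos: [653.9, 63.5, 350.8]
tool_rot: [0.094, -3.139, 0.0]
wrist_force: [0.1, 0.2, 0.3]
finger_gap: 0.1
grasp_force: 0.0
t 3.1 stand (np.float64(126.5), np.float64(139.1)) pos [654.  63. 351.] yawerr_deg 0.0 zdir [-0. -0. -1.] F [0.1 0.2 0.3] q [-0.34  0.43  0.26  1.3  -0.11  1.42  1.54]
```

```bash
python3 -m inch '{"linear":[[0,0,1],[0,0,1],[0,0,1],[0,0,1]],"roll":[0,0,0,0],"claw":[0,0,0,0]}' >/dev/null
python3 -m inch '{"linear":[[0,0,1],[0,0,1],[0,0,0.8],[0,0,0]],"roll":[0,0,0,0],"claw":[0,0,0,0]}' 
python3 - <<'E'
from h import *
from bench import bot
tip()
S,T=bot.snapshot("side"),bot.snapshot("top")
a=cv2.resize(S["pixels"][110:260,270:400,::-1],None,fx=3,fy=3)
b=cv2.resize(T["pixels"][130:280,270:400,::-1],None,fx=3,fy=3)
cv2.imwrite("pics/c.png",np.hstack([a,b]))
E
```

```text
time: 4.1
ee_pos: [651.9, 64.2, 145.1]
tool_rot: [0.094, -3.136, 0.001]
wrist_force: [0.5, 0.8, -0.1]
finger_gap: -0.1
grasp_force: 0.0
t 4.1 stand (np.float64(124.5), np.float64(140.0)) pos [652.  64. 145.] yawerr_deg 0.0 zdir [-0. -0. -1.] F [ 0.5  0.8 -0.1] q [-0.32  0.56  0.22  1.6  -0.14  1.    1.57]
```

View pics/c.png

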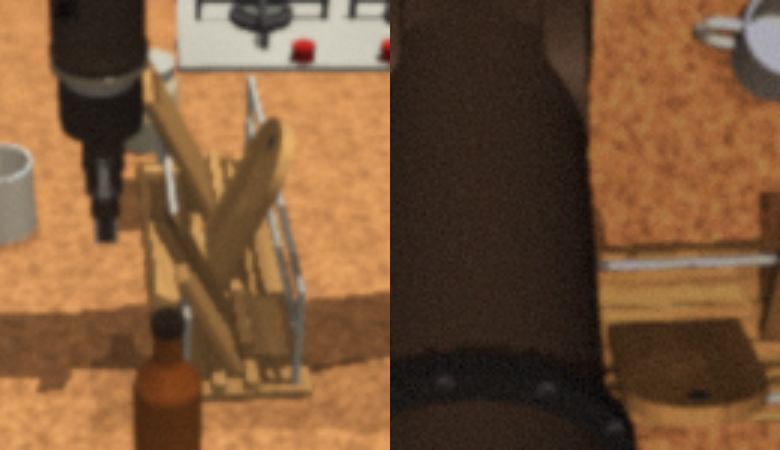

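The fingertips (105,240 in the crop) stand in front of the paddle's handle, clear of everything. Now push.

```bash
python3 -m inch '{"linear":[[0.6,0,0],[0.5,0,0],[0.3,0,0],[0.2,0,0],[0.2,0,0]],"roll":[0,0,0,0,0],"claw":[0,0,0,0,0]}' |grep -E "ee_pos|wrist"
python3 -m inch '{"linear":[[0.2,0,0],[0.2,0,0],[0.2,0,0],[0.2,0,0],[0.2,0,0]],"roll":[0,0,0,0,0],"claw":[0,0,0,0,0]}'|grep -E "ee_pos|wrist"
python3 -c "import h;h.tip()"
```

```text
ee_pos: [599.8, 61.1, 147.7]
wrist_force: [0.2, 0.1, -0.3]
ee_pos: [571.8, 59.4, 149.3]
wrist_force: [3.3, -0.3, 14.8]
t 5.45 stand (np.float64(44.3), np.float64(140.0)) pos [572.  59. 149.] yawerr_deg -0.0 zdir [ 0.01  0.   -1.  ] F [ 3.3 -0.3 14.8] q [-0.35  0.43  0.22  1.82 -0.12  0.9   1.55]
```

```bash
python3 - <<'E'
from h import *
from bench import bot
S,T=bot.snapshot("side"),bot.snapshot("top")
a=cv2.resize(S["pixels"][110:260,270:400,::-1],None,fx=4,fy=4,interpolation=cv2.INTER_CUBIC)
cv2.imwrite("pics/d.png",a);tip()
E
```

```text
t 5.55 stand (np.float64(43.9), np.float64(140.0)) pos [571.  59. 149.] yawerr_deg -0.0 zdir [ 0.01  0.   -1.  ] F [ 2.2  1.  12. ] q [-0.35  0.43  0.22  1.82 -0.12  0.9   1.55]
```

View pics/d.png

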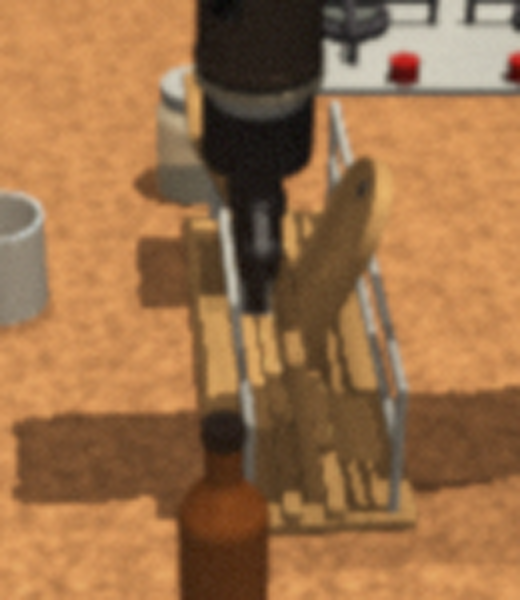

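The board is nearly upright (foot near 320,505, top near 290,340), and a 12–15 N upward force suggests its top is bearing on a ledge of the fingers. I'll raise the tool 15 mm to free it, then go on.

```bash
python3 -m inch '{"linear":[[0,0,-0.25],[0,0,-0.25],[0,0,0]],"roll":[0,0,0],"claw":[0,0,0]}'|grep -E "ee_pos|wrist"
python3 -c "import h;h.tip()"
```

```text
ee_pos: [569.8, 59.3, 162.8]
wrist_force: [0.5, 1.0, 0.6]
t 5.925 stand (np.float64(42.3), np.float64(140.0)) pos [570.  59. 163.] yawerr_deg 0.0 zdir [ 0.  0. -1.] F [0.5 1.  0.6] q [-0.36  0.42  0.22  1.8  -0.11  0.93  1.54]
```

```bash
python3 -m inch '{"linear":[[0.2,0,0],[0.2,0,0],[0.2,0,0],[0.2,0,0]],"roll":[0,0,0,0],"claw":[0,0,0,0]}'|grep -E "ee_pos|wrist"
python3 -m inch '{"linear":[[0.2,0,0],[0.2,0,0]],"roll":[0,0],"claw":[0,0]}'|grep -E "ee_pos|wrist"
python3 -c "import h;h.tip()"
```

```text
ee_pos: [545.1, 57.8, 162.3]
wrist_force: [-0.3, 0.2, 0.8]
ee_pos: [533.3, 57.1, 162.3]
wrist_force: [0.2, -0.6, 0.5]
t 6.675 stand (np.float64(5.7), np.float64(140.0)) pos [533.  57. 162.] yawerr_deg -0.0 zdir [ 0.  0. -1.] F [ 0.2 -0.6  0.5] q [-0.37  0.36  0.22  1.89 -0.1   0.9   1.52]
```

```bash
python3 -m inch '{"linear":[[0.2,0,0],[0.2,0,0],[0.2,0,0],[0.2,0,0],[0,0,0]],"roll":[0,0,0,0,0],"claw":[0,0,0,0,0]}'|grep -E "ee_pos|wrist"
python3 - <<'E'
from h import *
from bench import bot
S=bot.snapshot("side")
a=cv2.resize(S["pixels"][110:260,270:400,::-1],None,fx=4,fy=4,interpolation=cv2.INTER_CUBIC)
cv2.imwrite("pics/e.png",a);tip()
E
```

```text
ee_pos: [509.3, 55.6, 162.3]
wrist_force: [0.5, 0.1, 0.4]
t 7.35 stand (np.float64(-17.9), np.float64(140.0)) pos [510.  56. 162.] yawerr_deg 0.0 zdir [ 0.  0. -1.] F [-0.2 -0.6  0.9] q [-0.38  0.33  0.22  1.95 -0.09  0.88  1.51]
```

View pics/e.png

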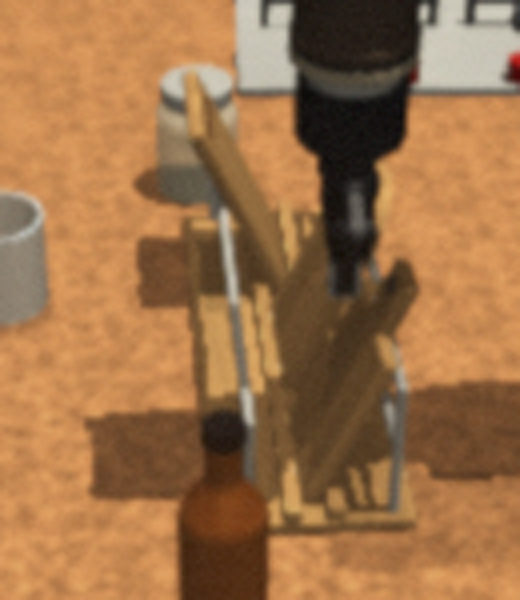

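The paddle now leans back on the rear rail (top at 405,270, foot near 310,490). Next I'll lift clear and go to the plain board.

```bash
python3 -m inch '{"linear":[[0,0,-0.9],[0,0,-0.9],[0,0,-0.9],[-0.5,0,-0.5],[-0.5,-0.8,0]],"roll":[0,0,0,0,0],"claw":[0,0,0,0,0]}'|grep -E "ee_pos|wrist"
python3 -m inch '{"linear":[[-0.8,-0.8,0],[-0.8,-0.8,0],[-0.8,-0.8,0],[-0.8,-0.8,0],[-0.7,-0.8,0]],"roll":[0,0,0,0,0],"claw":[0,0,0,0,0]}'|grep -E "ee_pos|wrist"
python3 -m inch '{"linear":[[0,-0.8,0],[0,-0.8,0],[0,-0.8,0],[0,-0.8,0],[0,-0.8,0]],"roll":[0,0,0,0,0],"claw":[0,0,0,0,0]}'|grep -E "ee_pos|wrist"
python3 -c "import h;h.tip()"
```

```text
ee_pos: [542.5, 35.4, 259.8]
wrist_force: [0.4, 0.2, -0.6]
ee_pos: [666.2, -80.0, 258.0]
wrist_force: [0.4, 0.6, -0.4]
ee_pos: [672.4, -200.6, 258.5]
wrist_force: [-0.9, -0.2, -0.8]
t 9.225 stand (np.float64(129.1), np.float64(-125.6)) pos [ 672. -201.  258.] yawerr_deg -0.0 zdir [ 0.  0. -1.] F [-0.9 -0.2 -0.8] q [ 0.03  0.55  0.31  1.34 -0.17  1.28  1.98]
```

```bash
python3 -m inch '{"linear":[[0,-0.1,0.9],[0,-0.1,0.9],[0,0,0.9],[0,0,0.7],[0,0,0]],"roll":[0,0,0,0,0],"claw":[0,0,0,0,0]}'|grep -E "ee_pos|wrist"
python3 -m inch '{"linear":[[0.5,0,0],[0.5,0,0],[0.3,0,0],[0.2,0,0]],"roll":[0,0,0,0],"claw":[0,0,0,0]}'|grep -E "ee_pos|wrist"
python3 -m inch '{"linear":[[0.2,0,0],[0.2,0,0],[0.2,0,0]],"roll":[0,0,0],"claw":[0,0,0]}'|grep -E "ee_pos|wrist"
python3 -c "import h;h.tip()"
```

```text
ee_pos: [671.6, -205.3, 154.6]
wrist_force: [-0.1, 0.1, 0.5]
ee_pos: [628.2, -208.1, 157.4]
wrist_force: [0.7, 0.4, 0.8]
ee_pos: [609.4, -208.8, 156.2]
wrist_force: [-0.1, -0.3, 1.0]
t 10.725 stand (np.float64(65.8), np.float64(-130.0)) pos [ 609. -209.  156.] yawerr_deg 0.0 zdir [-0.  0. -1.] F [-0.1 -0.3  1. ] q [ 0.06  0.54  0.29  1.63 -0.18  1.    2.03]
```

```bash
python3 -m inch '{"linear":[[0.2,0,-0.1],[0.2,0,-0.1],[0.2,0,0],[0.2,0,0]],"roll":[0,0,0,0],"claw":[0,0,0,0]}'|grep -E "ee_pos|wrist"
python3 -m inch '{"linear":[[0.2,0,0],[0.2,0,0],[0.2,0,0],[0.2,0,0]],"roll":[0,0,0,0],"claw":[0,0,0,0]}'|grep -E "ee_pos|wrist"
python3 - <<'E'
from h import *
from bench import bot
S=bot.snapshot("side")
a=cv2.resize(S["pixels"][110:260,270:400,::-1],None,fx=4,fy=4,interpolation=cv2.INTER_CUBIC)
cv2.imwrite("pics/f.png",a);tip()
E
```

```text
ee_pos: [585.4, -210.3, 162.4]
wrist_force: [-0.0, 0.7, 0.9]
ee_pos: [561.5, -211.8, 162.3]
wrist_force: [0.5, 0.0, -0.1]
t 11.775 stand (np.float64(17.0), np.float64(-130.2)) pos [ 561. -212.  162.] yawerr_deg -0.0 zdir [-0.  0. -1.] F [-1.7 -0.   0.5] q [ 0.06  0.46  0.3   1.74 -0.16  0.96  2.05]
```

View pics/f.png

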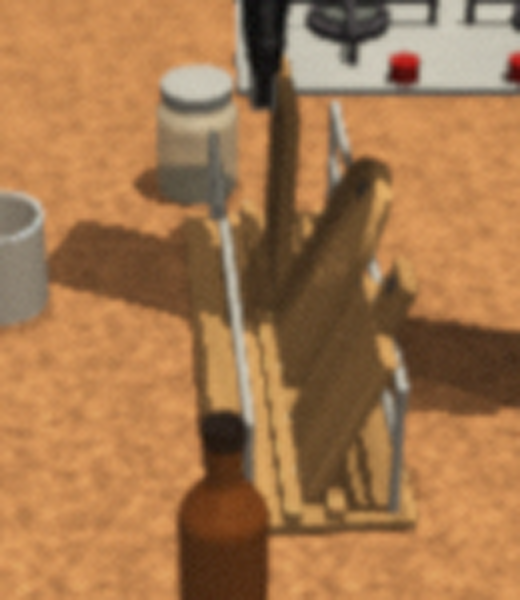

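The plain board is near upright (top at 285,75), the fingers behind it in view at (265,90). Pushing on.

```bash
python3 -m inch '{"linear":[[0.2,0,0],[0.2,0,0],[0.2,0,0],[0.2,0,0]],"roll":[0,0,0,0],"claw":[0,0,0,0]}'|grep -E "ee_pos|wrist"
python3 -m inch '{"linear":[[0.2,0,0],[0.2,0,0],[0,0,0],[0,0,0],[0,0,0]],"roll":[0,0,0,0,0],"claw":[0,0,0,0,0]}'|grep -E "ee_pos|wrist"
python3 -m inch '{"linear":[[0,0,-0.8],[0,0,-0.8],[0,0,-0.8],[0,0,-0.8],[0,0,-0.8]],"roll":[0,0,0,0,0],"claw":[0,0,0,0,0]}'|grep -E "ee_pos|wrist"
python3 -m inch '{"linear":[[-0.8,0,-0.8],[-0.8,0,-0.8],[-0.8,0,-0.5],[-0.8,0,0],[-0.8,0,0]],"roll":[0,0,0,0,0],"claw":[0,0,0,0,0]}'|grep -E "ee_pos|wrist"
python3 - <<'E'
from h import *
from bench import bot
S,T=bot.snapshot("side"),bot.snapshot("top")
a=cv2.resize(S["pixels"][110:260,260:390,::-1],None,fx=3,fy=3,interpolation=cv2.INTER_CUBIC)
b=cv2.resize(T["pixels"][130:280,210:510,::-1],None,fx=1.3,fy=3,interpolation=cv2.INTER_CUBIC)
cv2.imwrite("pics/g.png",np.hstack([a,b]));tip()
E
```

```text
ee_pos: [537.5, -213.2, 162.3]
wrist_force: [-0.3, 0.1, -1.2]
ee_pos: [526.2, -213.8, 162.3]
wrist_force: [0.2, -0.9, -0.7]
ee_pos: [526.0, -213.8, 283.1]
wrist_force: [-0.5, -0.2, -0.4]
ee_pos: [646.7, -206.5, 345.4]
wrist_force: [0.1, -0.2, -0.6]
t 14.25 stand (np.float64(104.1), np.float64(-128.9)) pos [ 648. -205.  344.] yawerr_deg 0.1 zdir [-0.  0. -1.] F [-0.  -0.  -0.7] q [ 0.03  0.48  0.33  1.26 -0.15  1.43  1.98]
```

View pics/g.png

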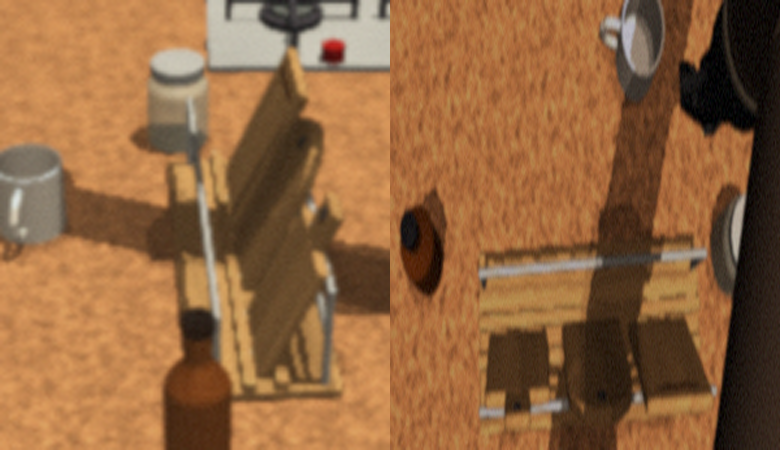

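All three boards lean on the rear rail in parallel with their feet in the groove. The bottle, jar and mug are undisturbed and the arm is clear.

```bash
python3 -c "
from bench import bot
print(bot.close_job())"
```

```text
the job is handed in; nothing more can be done
None
```

The paddle and plain boards now lean back on the rear rail beside the domed one with their feet in the groove, nothing else appears disturbed, and I handed the job in at about 14 s; no verdict came back.

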